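# Fit the strip rotor in the mini-centrifuge and hold it home

## Robot

A 6-joint arm with a two-finger parallel gripper is mounted at the origin on the work surface. World frame = base frame: x ahead of the robot, y to its left, z up, the work surface at z = 0. Lengths are in mm, angles in rad, forces in N, time in s.
With the tool pointing down it reaches from about 350 to 775 mm from the base axis. Payload 7.3 kg.
Tool frame: the origin (TCP) lies at the very end of the fingers, on their centre line; the grasp point (between the pads) lies 19 mm behind it; x points along the fingers, z is the direction in which the jaws open and shut, and the axes are right-handed (so a half turn about x gives the same grasp; the last joint's range is limited). The gripper opens to 92 mm and grips with 3 to 60 N. Pads are 19 mm wide; open, the fingers measure 130 mm over their backs; the gripper's body (75 mm by 190 mm) begins 47 mm behind the grasp point.
Start: joints at [1.094, 0.342, 1.524, -0, 1.275, -0.146], TCP at [170.506, 496.561, 226.741] pointing down, gripper open.
Joint ranges: [-2.53, 2.53], [-0.77, 2.02], [0.04, 2.7], [-1, 4.14], [0.28, 2.66], [-3.11, 3.11]. Speed limits (rad/s): [2.57, 2.57, 3.14, 3.14, 3.14, 3.14].

## Interface

Orientations are given as [roll, pitch, yaw] about the fixed x, y, z axes, in that order (R = Rz(yaw) Ry(pitch) Rx(roll)).
In Python, from plant import * gives the robot as it stands.
- The arm moves only by the tool carry_out, never from a script. Its argument "rows" is a list of rows, each a list of 4 numbers: the shift along the world's x, y, z in mm, then the turn about the world's z in degrees. In form: [[x, y, z, twist], ...]. A call has 1 to 20 rows; each row is the pose to reach, as a shift and turn from the pose measured when the call began; what a row does not reach only later rows make up. A row lasts 1/12 s, in which the tool goes at most 41.7 mm and 7.16 degrees, less where a joint would pass 70% of its speed; a pose out of reach is approached as far as the arm can. A call with a gripper value outside its range is refused whole. "hand" is the finger opening in mm, from 0 to 91.8, set as the call begins (left out, the last holds). The fingers move at their own pace and stop on an object; the grip force is fixed at half the most. Time passes only in rows, so rows that repeat a pose let the fingers close. It gives the time, the measured TCP pose, the force and the opening at its end, in the units of the state.
- get_obs(): the state, without advancing time (a new reading comes with each control period).
- capture(name): name is "side" or "top"; returns the picture (384x512x3 uint8, red, green, blue); there is no depth.
- camera_info(name): a dict with "camera_matrix" (3x3 intrinsics, pixels), "pose" (4x4, takes a point from camera to world coordinates). Camera axes: x right, y down, z forward; pixel columns grow to the right and rows downward; lengths in mm; the calibration is good to about 2 mm. A picture is of the moment at which its call begins. camera_info takes no time and is no camera call.
- close_job(): hands the job in, once; it reports no verdict.
The state is a dict: "time": time; "joint_positions": joint angles; "dq": joint speeds; "tau": joint torques, N m; "tool_pos": TCP position; "tcp_rot": TCP orientation; "contact_force": force on the tool from outside, world axes, zero at the start; "moment": the same for the moment, N m; "grip_width": finger opening in mm.
Only numpy, scipy, OpenCV 4.12 (cv2) and the standard library are available. Lean on these libraries where they do the work, as an engineer would, in place of code of your own. Each camera call takes 0.05 s, during which the arm holds its last target. There are 200 camera calls.

## Task

Take the flat lid off the mini-centrifuge and lean it, sloping, handle outward, against the steel bench riser, with its lower edge on the bench, and let it go. Then take the oblong strip rotor from its stand by the knob, put its stem into the drive hub in the bowl, turn it until its keys drop into the keyways, and press it fully home against the spring ejector. Finish while still holding the rotor by its knob, pressed home, so that its clamp screw can be tightened, and leave the other loose things on the bench where they are.

Things in the scene. Friction and masses are not known exactly. Their poses are not given: they have to be found in the camera images.
- lid_handle (a point): Grip point of the lid's black bar handle, 64 mm long along the lid's x, 14 mm thick along y, in the middle of the lid's top. Handle top 37 mm above the lid's underside, this point 28 mm above it. z is the lid's outward normal
- lid: The lid: loose flat blue plate, 165 mm (x) x 160 mm (y) x 5 mm, about 0.22 kg, lying over the bowl on the centrifuge's top, 120 mm above the bench. Origin at the centre of its underside
- riser: Bench riser: fixed low steel shelf, 140 mm deep (x), 260 mm wide (y), top 80 mm above the bench; stock boxes on its back half, from x = -6 mm, up to 58 mm above its top. Origin on the bench under its centre, +x to its back. Its plain front face, towards the robot, is at x = -70 mm
- centrifuge: Mini-centrifuge, fixed: white box 176 x 186 mm, 120 mm high; control panel on its front (-x) reaching 121 mm from the centre. In its top a round bowl 136 mm across, 64 mm deep, the drive hub in its middle. Origin on the bench under the hub's axis; x points to its back
- hub (a point): Centre of the drive hub's flat top face, 62 mm above the bench; axes of the centrifuge. Hub 44 mm across; upright bore 17 mm across with two opposite keyways 7.5 mm wide, open at the top, out to 14 mm from the axis. A brake holds the hub where it stopped: the line of its keyways lies within 0.6 rad either way of the centrifuge's x axis (it can be seen from above; not given here)
- ejector (a joint): Travel of the spring ejector in the hub's bore, m: 0 when up, 0.007 with the rotor home. The stem's tip meets it 7 mm before home; it pushes back with 6 N there, 12 N at home, and lifts the rotor again when not held down
- rotor_knob (a point): Centre of the round black knob of the oblong strip rotor: 26 mm across, 34 mm high; its top is 17 mm above this point. The rotor: aluminium, 90 mm along its x, 56 mm along y, about 0.17 kg, resting on a round stand, its stem down inside it. Below the knob the rotor's body begins 17 mm under this point. z is up
- rotor_shoulder (a point): Centre of the underside of the strip rotor's collar (40 mm across), 37 mm below the knob's centre: rests on the hub's top face when home. In the stand it is 42 mm above the bench
- rotor: The same rotor, origin at its shoulder. Below: stem 14 mm across, 26 mm long, tapered tip. Two opposite keys along the rotor's x, 5 mm wide, reach 12 mm from the axis, on the upper 14 mm of the stem; the lower 12 mm are round. Keys not in line with the keyways stop the shoulder 14 mm above the hub's face. Smooth steel. Half a turn makes no difference
- round_rotor_knob (a point): Bystander, to be left alone: centre of the knob of the other rotor, a round disc 92 mm across with eight wells, same knob and stem, on a like stand (round foot 90 mm across)
- tip_box: bystander, to be left alone; origin under its centre: pipette tip box 84 x 124 x 63 mm
- bottle: bystander, to be left alone; origin under its centre: white bottle, 60 mm across, 115 mm high
- tube_rack: bystander, to be left alone; origin under its centre: white microtube rack 65 x 114 mm, 42 mm high
- vial: bystander, to be left alone; origin under its centre: small amber vial, 36 mm across, 52 mm high
- jar: bystander, to be left alone; origin under its centre: amber jar, 52 mm across, 60 mm high
There are look-alikes about, which are no part of the job. What is shaped like the rotor but blue or green is not meant.

How it is judged (in metres and radians):
On the way, in this order (a step that is already met when the one before it is completed fails the run):
1. the lid leans, let go, against the riser with its lower edge on the bench (angle between lid_handle's own z axis and vertical between 0.45 and 1.35 rad and contact force between lid and riser above 0.05 N and height (world z) of lid below 0.084 m and contact force between lid and the fingers below 0.05 N and linear speed of lid below 0.03 m/s), for 0.3 s.
2. the oblong rotor's stem stands in the bore of the drive hub (horizontal distance between rotor_shoulder and hub below 0.005 m and z of rotor_shoulder in the frame of hub below 0.02 m).
At the end, for the whole second after the job is handed in: Rotor's collar within 2.5 mm of the hub's face, within 4 mm of its axis, upright within 0.08 rad, the fingers on it with over 2 N. Lid sloping 0.45 to 1.35 rad from flat, touching the riser, its middle under 84 mm above the bench (lower edge down on the bench), not touched by the robot (z of rotor_shoulder in the frame of hub below 0.0025 m and horizontal distance between rotor_shoulder and hub below 0.004 m and angle between rotor_knob's own z axis and vertical below 0.08 rad and contact force between rotor and the fingers above 2 N and angle between lid_handle's own z axis and vertical between 0.45 and 1.35 rad and contact force between lid and riser above 0.05 N and height (world z) of lid below 0.084 m and contact force between lid and the arm below 0.05 N and contact force between lid and the fingers below 0.05 N); the arm keeps its last pose, push and grip.
It fails at once if another thing on the bench (round rotor, tip box, bottle, tube rack, jar, vial) is shifted by more than 3 cm (distance of any of round_rotor_knob, tip_box, bottle, tube_rack, vial, jar from where it was at the start of the episode above 0.03 m).
It also fails if it takes over 72 s, if anything falls off the work surface, if the arm or the gripper's body presses on something with over 40 N, if the wrist force passes 120 N, or if a joint passes its speed limit or range.

## Working session

There is one attempt and no reset: what is moved stays moved. The work goes in short steps, Python scripts to look and compute and a tool call to move; the robot and the scene stay as the last step left them, time stands still between calls to the robot, and variables do not carry over. Pictures are saved under pics/ and viewed, about 8 in all and at most 12, crops included, and the job is handed in when it is done.

Besides the shell and the picture viewer there is one more tool, called after "Request:" as name(argument=value, ...) on one line, values as JSON. carry_out: Moves the arm, as the interface text tells. Its arguments: {"type":"object","properties":{"rows":{"type":"array"},"hand":{"type":"number"}},"required":["rows"]}

```bash
ls; mkdir -p pics; python3 - <<'E'
from plant import *
import cv2
print(get_obs())
for n in("side","top"):
    im=capture(n); cv2.imwrite(f"pics/{n}0.png",cv2.cvtColor(im,cv2.COLOR_RGB2BGR))
    print(n,camera_info(n))
E
```

```text
pics
{'time': 0.0, 'joint_positions': array([ 1.09399086e+00,  3.42732160e-01,  1.52497234e+00, -3.92033270e-05,
        1.27537082e+00, -1.45990660e-01]), 'dq': array([-0.00019046, -0.0014738 , -0.00117136, -0.00017533, -0.00029059,
       -0.00095247]), 'tau': array([ 5.87968734e-04, -4.31235480e+01, -2.44225377e+01,  7.18339370e-02,
        5.57885470e-02, -1.25299903e-04]), 'tool_pos': array([170.33685908, 496.19748301, 226.05564149]), 'tcp_rot': array([ 3.02088076,  1.56931318, -2.02231158]), 'contact_force': array([-0.23327754, -0.64506753,  0.11646835]), 'moment': array([-0.00210113,  0.0645013 ,  0.01661279]), 'grip_width': 91.70792185500238}
side {'camera_matrix': array([[364.70229811,   0.        , 253.23603329],
       [  0.        , 364.70229811, 186.48904943],
       [  0.        ,   0.        ,   1.        ]]), 'pose': array([[ 7.79769956e-01, -4.39867398e-01,  4.45505880e-01,
         1.81885451e+02],
       [-6.26066021e-01, -5.47412174e-01,  5.55320852e-01,
        -4.97373182e+02],
       [-3.92196004e-04, -7.11938610e-01, -7.02241598e-01,
         6.85599699e+02],
       [ 0.00000000e+00,  0.00000000e+00,  0.00000000e+00,
         1.00000000e+00]])}
top {'camera_matrix': array([[378.17080345,   0.        , 257.75095482],
       [  0.        , 378.17080345, 190.65740062],
       [  0.        ,   0.        ,   1.        ]]), 'pose': array([[-1.11426624e-03, -9.80739250e-01,  1.95318412e-01,
         3.98312049e+02],
       [-9.99687213e-01,  5.97243951e-03,  2.42859242e-02,
        -2.16643509e+01],
       [-2.49846865e-02, -1.95230258e-01, -9.80439142e-01,
         1.03523845e+03],
       [ 0.00000000e+00,  0.00000000e+00,  0.00000000e+00,
         1.00000000e+00]])}
```

View pics/top0.png

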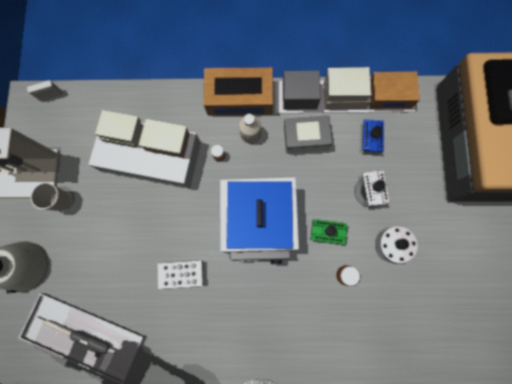

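View pics/side0.png

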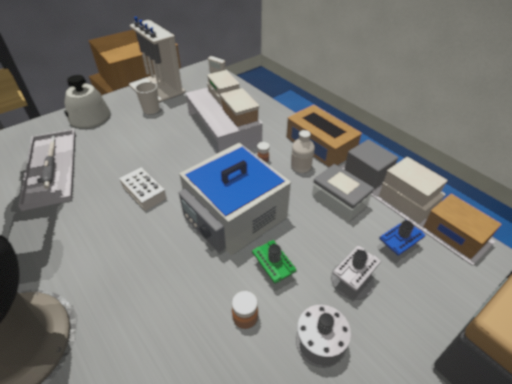

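Possible mix-ups, with pixels in the top view:
- **Rotor:** aluminium oblong (375,188). The blue (373,136) and green (330,232) ones are look-alikes, and the round rotor is at (399,244).
- **Lid:** blue plate with its handle at (260,214).
- **Riser:** low white shelf with two boxes (145,150), not the board at (345,95).

Next come close crops and the first measurements.

```bash
cat > h.py <<'E'
from plant import *
import cv2, numpy as np
def ray(n,uv):
    c=camera_info(n);P=c["pose"];K=c["camera_matrix"]
    d=P[:3,:3]@np.linalg.solve(K,np.array([uv[0],uv[1],1.]));return P[:3,3],d/np.linalg.norm(d)
def plane(n,uv,z):
    o,d=ray(n,uv);return o+d*(z-o[2])/d[2]
def tri(a,b):
    (o1,d1),(o2,d2)=ray("top",a),ray("side",b)
    s=np.linalg.lstsq(np.c_[d1,-d2],o2-o1,rcond=None)[0]
    p,q=o1+s[0]*d1,o2+s[1]*d2;return (p+q)/2,np.linalg.norm(p-q)
def cam(n,name):
    im=cv2.cvtColor(capture(n),cv2.COLOR_RGB2BGR);cv2.imwrite(f"pics/{name}.png",im);return im
def crop(im,x,y,w,h,W,H): return cv2.resize(im[y:y+h,x:x+w],(W,H),interpolation=cv2.INTER_CUBIC)
def blob(mask,near):
    n,l,s,c=cv2.connectedComponentsWithStats(mask.astype(np.uint8));
    k=1+min((i for i in range(n-1) if s[i+1,4]>8),key=lambda i:np.hypot(*(c[i+1]-near)));return c[k],s[k],l==k
E
python3 - <<'E'
from h import *
t=cv2.imread("pics/top0.png");s=cv2.imread("pics/side0.png")
out=np.zeros((600,800,3),np.uint8)
out[:300,:400]=crop(t,80,100,120,90,400,300);out[:300,400:]=crop(s,175,65,100,75,400,300)
out[300:,:400]=crop(t,345,160,60,45,400,300);out[300:,400:]=crop(s,325,235,60,45,400,300)
cv2.imwrite("pics/crops.png",out)
H={}
for n,im,nr in(("top",t,(260,215)),("side",s,(235,178))):
    b=im.astype(int);m=(b[...,0]>b[...,2]+70)
    c,st,l=blob(m,nr)
    cn=max(cv2.findContours(l.astype(np.uint8),0,2)[0],key=cv2.contourArea);hull=cv2.convexHull(cn)
    q=cv2.approxPolyDP(hull,8,True)[:,0];print(n,st,q.tolist(),cv2.minAreaRect(cn))
    f=np.zeros(m.shape,np.uint8);cv2.fillPoly(f,[hull],1)
    dk=(f>0)&(b.max(2)<70);hc,hs,_=blob(dk,nr);print("handle",hc,hs);H[n]=hc
print(tri(H["top"],H["side"]))
for n,im,nr in(("top",t,(377,185)),("side",s,(360,259))):
    dk=im.max(2)<60;c,st,_=blob(dk,nr);print("knob",n,c,st);H[n]=c
print(tri(H["top"],H["side"]))
E
```

```text
top [ 227  181   66   68 4148] [[291, 182], [292, 247], [227, 247], [228, 182]] ((259.5, 214.49996948242188), (64.99998474121094, 66.99998474121094), -0.0)
handle [260.13861386 213.59405941] [258 201   5  26 101]
side [ 186  147   98   68 3209] [[242, 147], [283, 181], [224, 214], [186, 174]] ((234.5691375732422, 177.61807250976562), (55.31711959838867, 81.18650817871094), 59.6567497253418)
handle [233.44827586 170.59310345] [223 162  23  21 145]
(array([520.21965136,  -5.46478074, 147.30610164]), np.float64(0.8636512616281533))
knob top [378.775  185.4375] [374 181  10  10  80]
knob side [360.48333333 259.73333333] [355 252  10  15  60]
(array([ 601.52203342, -309.33139427,   79.06966646]), np.float64(2.3853745374937985))
```

View pics/crops.png

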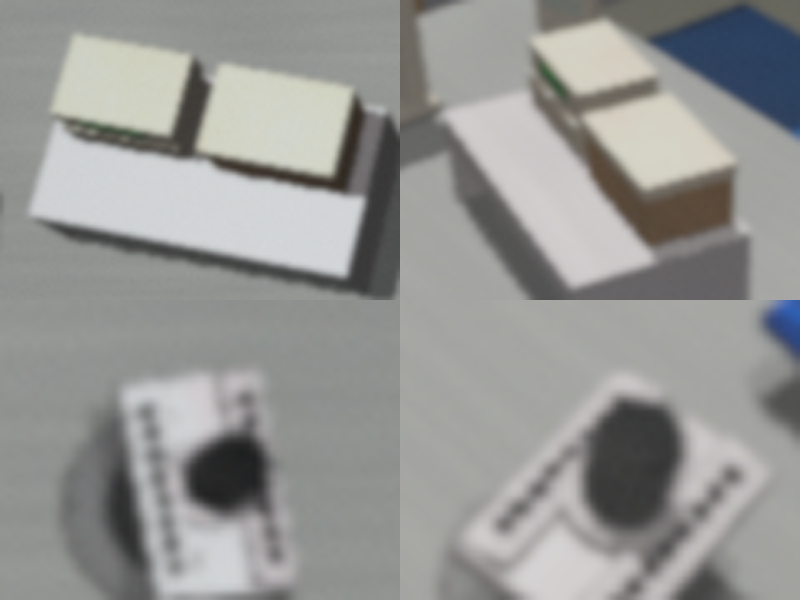

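The crops show the riser's front top edge. In the top view it runs from about (89,164.5) to (184.4,183). In the side view it runs from (185,93.7) to (218,137.5). The chosen rotor is aluminium with a black knob, with its long axis near world x, tilted slightly.

```bash
python3 - <<'E'
from h import *
np.set_printoptions(precision=1,suppress=True)
a=tri((89,164.5),(185,93.7));b=tri((184.4,183.1),(218,137.5));print("riser",a,b)
A,B=plane("top",(89,164.5),80),plane("top",(184.4,183.1),80);print(A,B,np.linalg.norm(A-B))
d=B-A; print("normal yaw deg",np.degrees(np.arctan2(d[1],d[0]))+90, "mid",(A+B)/2)
q=[plane("top",p,125) for p in((291,182),(292,247),(227,247),(228,182))];print("lid",q,np.mean(q,0))
# lid/handle yaw, rotor yaw by image moments
t=cv2.imread("pics/top0.png").astype(int)
yy,xx=np.nonzero((t.max(2)<75)&(np.indices(t.shape[:2])[0]>196)&(np.indices(t.shape[:2])[0]<232)&(abs(np.indices(t.shape[:2])[1]-260)<8))
v=cv2.fitLine(np.float32(np.c_[xx,yy]),cv2.DIST_L2,0,.01,.01).ravel();print("handle line",v)
for u in((363.2+.0,172.7),(385,171),):print("rot corner",plane("top",u,62))
e1,e2=plane("top",(345+125*.15,160+90*.15),62),plane("top",(345+155*.15,160+275*.15),62);print("rotor yaw",np.degrees(np.arctan2(*(e1-e2)[1::-1])))
o=get_obs();from scipy.spatial.transform import Rotation as R
print("tool R",R.from_euler("xyz",o["tcp_rot"]).as_matrix(),o["tool_pos"])
E
```

```text
riser (array([662.1, 449.2,  78. ]), np.float64(0.6172350921145418)) (array([610.8, 192.7,  78.6]), np.float64(1.4358625107316152))
[661.8 448.   80. ] [609.8 192.7  80. ] 260.5607079738184
normal yaw deg -11.51391304113578 mid [635.8 320.4  80. ]
lid [array([600.9, -81. , 125. ]), array([442.5, -80.5, 125. ]), array([442.8,  74.5, 125. ]), array([601.9,  74.4, 125. ])] [522.   -3.1 125. ]
handle line [  0.    1.  260.  213.5]
rot corner [ 638.7 -275.1   62. ]
rot corner [ 642.9 -332.3   62. ]
rotor yaw 5.765578599265288
tool R [[-0.  -0.9  0.3]
 [-0.   0.3  0.9]
 [-1.   0.  -0. ]] [170.3 496.2 226.2]
```

The riser measures 260.5 mm wide with its edge at 78–80 mm, and the handle is at 147 mm. Both agree with the text. Reaching for the lid handle now.

Request:
carry_out(rows=[[350,-501,-16,19],[350,-501,-16,19],[350,-501,-16,19],[350,-501,-16,19],[350,-501,-16,19],[350,-501,-16,19],[350,-501,-16,19],[350,-501,-16,19],[350,-501,-16,19],[350,-501,-16,19],[350,-501,-16,19],[350,-501,-16,19],[350,-501,-16,19],[350,-501,-16,19],[350,-501,-16,19],[350,-501,-16,19],[350,-501,-16,19],[350,-501,-16,19]], hand=60)

```text
time: 1.6
tool_pos: [519.6, -4.4, 209.6]
tcp_rot: [1.907, 1.569, -2.806]
contact_force: [-0.7, 0.2, -0.4]
grip_width: 60.3
```

```bash
python3 - <<'E'
from h import *
from scipy.spatial.transform import Rotation as R
o=get_obs();print(o["time"],o["tool_pos"],o["joint_positions"],R.from_euler("xyz",o["tcp_rot"]).as_matrix()[:,2],o["contact_force"])
t=cam("top","t1");s=cam("side","s1")
cv2.imwrite("pics/c1.png",np.hstack([crop(t,200,150,120,140,400,467),crop(s,160,90,140,163,400,467)]))
E
```

```text
1.6 [519.61013064  -4.40183263 209.56049767] [-1.55430421e-01  3.47935466e-01  1.56489832e+00 -1.03499505e-03
  1.23058156e+00 -1.72617099e+00] [-2.91163723e-04  9.99999726e-01 -6.81208032e-04] [-0.6534149   0.21190281 -0.39094333]
```

View pics/c1.png

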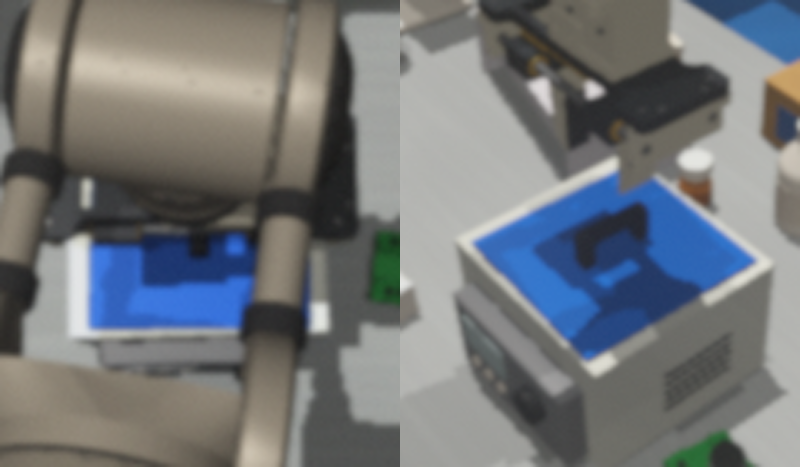

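The open gripper is above and around the handle, jaws across the bar. Side crop: handle near (612,232). Descend and close.

Request:
carry_out(rows=[[0.5,-1,-40,0],[0.5,-1,-60,0],[0.5,-1,-79.5,0],[0.5,-1,-79.5,0],[0.5,-1,-79.5,0]])

```text
time: 2.12
tool_pos: [519.3, -3.5, 130.6]
tcp_rot: [1.835, 1.568, -2.874]
contact_force: [0.7, -0.3, 0.4]
grip_width: 60.1
```

Request:
carry_out(rows=[[0,0,0,0],[0,0,0,0],[0,0,0,0],[0,0,0,0],[0,0,0,0],[0,0,0,0]], hand=0)

```text
time: 2.62
tool_pos: [519.5, -3.6, 130.9]
tcp_rot: [1.965, 1.569, -2.743]
contact_force: [-1.0, -0.3, -0.2]
grip_width: 24.8
```

Request:
carry_out(rows=[[0,0,30,0],[0,0,60,0],[0,0,80,0],[0,0,80,0]])

```text
time: 2.95
tool_pos: [521.7, -4.0, 215.4]
tcp_rot: [-1.888, 1.564, -0.313]
contact_force: [0.8, -0.9, -0.0]
grip_width: 1.2
```

The fingers had not closed when I lifted, so they shut on air. Reopen and look again.

Request:
carry_out(rows=[[0,0,-5,0],[0,0,-5,0],[0,0,-5,0],[0,0,-5,0],[0,0,-5,0],[0,0,-5,0],[0,0,-5,0],[0,0,-5,0],[0,0,-5,0],[0,0,-5,0]], hand=50)

```text
time: 3.78
tool_pos: [521.7, -3.9, 210.5]
tcp_rot: [-1.883, 1.564, -0.308]
contact_force: [0.8, -0.2, 0.4]
grip_width: 49.8
```

```bash
python3 - <<'E'
from h import *
o=get_obs();print(o["tool_pos"],o["joint_positions"][0]-o["joint_positions"][5],o["grip_width"])
s=cam("side","s2");s0=cv2.imread("pics/s1.png")
for im in(s0,s):
    b=im.astype(int);m=(b[...,0]>b[...,2]+40)&(b[...,0]>b[...,1]+20);m[:130]=0
    c,st,l=blob(m,(235,178));print(st,c)
    r=b[140:200,205:250].max(2)<60; y,x=np.nonzero(r);print(x.mean()+205,y.mean()+140,len(x))
cv2.imwrite("pics/c2.png",crop(s,160,90,140,163,600,599))
E
```

```text
[521.74539957  -3.94992929 210.47632933] 1.5740159955843653 49.78629189916916
[ 186  150   98   66 3249] [233.8316405  180.95721761]
232.60588235294117 169.97058823529412 170
[ 186  150   98   66 3280] [233.87682927 180.71493902]
232.38690476190476 169.625 168
```

View pics/c2.png

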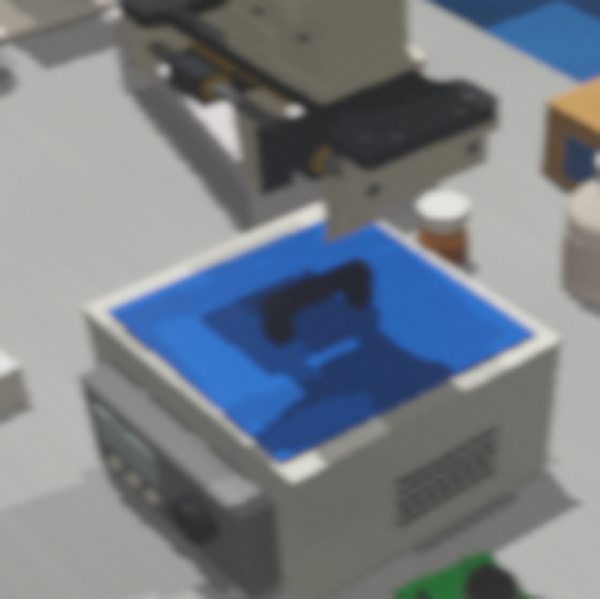

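The lid has not moved (handle centroid shifted 0.3 px). Grasp again with a longer close.

Request:
carry_out(rows=[[-1,-1,-40,0],[-1,-1,-60,0],[-1,-1,-80,0],[-1,-1,-80,0],[-1,-1,-80,0]])

```text
time: 4.25
tool_pos: [520.3, -4.9, 130.1]
tcp_rot: [-1.943, 1.566, -0.369]
contact_force: [0.1, -0.4, 1.2]
grip_width: 49.9
```

Request:
carry_out(rows=[[0,0,0,0],[0,0,0,0],[0,0,0,0],[0,0,0,0],[0,0,0,0],[0,0,0,0],[0,0,0,0],[0,0,0,0],[0,0,0,0],[0,0,0,0]], hand=0)

```text
time: 5.08
tool_pos: [520.5, -4.9, 130.5]
tcp_rot: [-1.918, 1.565, -0.344]
contact_force: [-1.6, -0.2, 5.0]
grip_width: 13.7
```

The handle is gripped at 13.7 mm. Lift and carry it to in front of the riser edge, mid-edge at (636,320) with the normal at −11.5°.

Request:
carry_out(rows=[[0,0,25,0],[0,0,55,0],[0,0,85,0],[4,25,90,-1],[9,55,90,-2],[14,87,90,-3],[20,120,90,-4],[26,155,90,-5],[32,190,90,-7],[38,225,90,-8],[44,260,90,-9],[49,290,90,-10],[54,318,90,-11],[56,334,90,-11.7],[56.5,337.3,90,-11.7],[56.5,337.3,90,-11.7],[56.5,337.3,90,-11.7]])

```text
time: 6.5
tool_pos: [576.7, 331.6, 219.7]
tcp_rot: [-2.265, 1.566, -0.894]
contact_force: [-0.2, 0.3, -1.7]
grip_width: 13.9
```

```bash
python3 - <<'E'
from h import *
o=get_obs();print(o["tool_pos"],np.degrees(o["joint_positions"][0]-o["joint_positions"][5]),o["grip_width"],o["contact_force"])
s=cam("side","s3");t=cam("top","t3")
cv2.imwrite("pics/c3.png",np.hstack([crop(t,130,80,150,170,397,450),crop(s,130,40,150,170,397,450)]))
# hub from top: dump also a hub crop
cv2.imwrite("pics/hub.png",crop(t,215,170,90,90,500,500))
E
```

```text
[576.7377006  331.59567499 219.66402158] 78.47799925130775 13.928547965202837 [-0.21265198  0.34495752 -1.73429098]
```

View pics/c3.png

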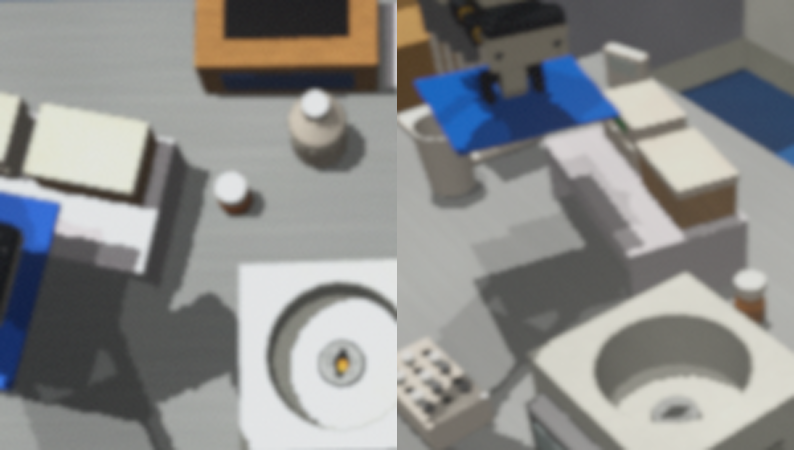

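The lid is held flat, level and square to the riser, and the hub keyways are now visible in the top view. Lower it so the riser's edge tips it about the jaw axis.

Request:
carry_out(rows=[[0,0,-40,0],[0,0,-80,0],[0,0,-110,0],[0,0,-122,0],[-2,0.4,-130,0],[-4,0.8,-138,0],[-6,1.2,-148,0],[-6.4,1.3,-154,0],[-6.4,1.3,-160,0],[-6.4,1.3,-164,0],[-6.4,1.3,-164,0]])

```text
time: 7.52
tool_pos: [570.7, 332.6, 56.0]
tcp_rot: [-2.004, 1.566, -0.634]
contact_force: [-3.4, 0.6, 1.4]
grip_width: 13.5
```

```bash
python3 - <<'E'
from h import *
o=get_obs();print(o["tool_pos"],o["grip_width"],o["contact_force"],o["moment"])
s=cam("side","s4");cv2.imwrite("pics/c4.png",crop(s,130,40,150,150,500,500))
b=s.astype(int);m=(b[...,0]>b[...,2]+60);m[:,280:]=0
c,st,l=blob(m,(200,90));cn=max(cv2.findContours(l.astype(np.uint8),0,2)[0],key=cv2.contourArea);print(st,cv2.approxPolyDP(cv2.convexHull(cn),5,True)[:,0].tolist())
E
```

```text
[570.66965706 332.63424729  56.02272067] 13.52698815602591 [-3.42642404  0.6330569   1.40868124] [ 0.13951697  0.2936505  -0.06800835]
[190  97  26  37 434] [[195, 97], [215, 121], [201, 133], [190, 124]]
```

View pics/c4.png

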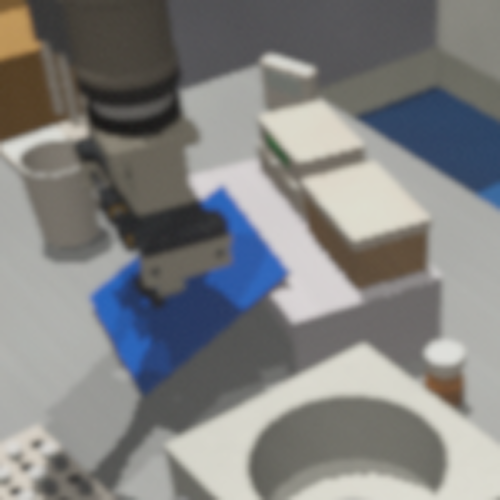

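It tilts as planned (about 0.55 rad, grip kept). Now bring it in towards the riser to steepen it to about 1.1 rad.

Request:
carry_out(rows=[[6,-1.2,1,0],[12,-2.4,2,0],[17.6,-3.6,3,0],[22.5,-4.6,5.5,0],[27,-5.5,8,0],[31.8,-6.5,10,0],[34,-7,11.5,0],[36.5,-7.4,13,0],[38.2,-7.8,13,0],[38.2,-7.8,13,0],[38.2,-7.8,13,0]])

```text
time: 8.48
tool_pos: [602.1, 326.8, 69.4]
tcp_rot: [2.095, 1.561, -2.817]
contact_force: [-25.9, 4.6, 12.3]
grip_width: 13.4
```

```bash
python3 - <<'E'
from h import *
o=get_obs();print(o["time"],o["tool_pos"],o["grip_width"],o["contact_force"],o["moment"])
s=cam("side","s5");cv2.imwrite("pics/c5.png",crop(s,130,40,150,150,500,500))
E
```

```text
8.4833 [602.14184857 326.76299554  69.39517895] 13.419497679510703 [-25.94602806   4.62935206  12.34174192] [ 0.59475876  3.85854978 -0.02927948]
```

View pics/c5.png

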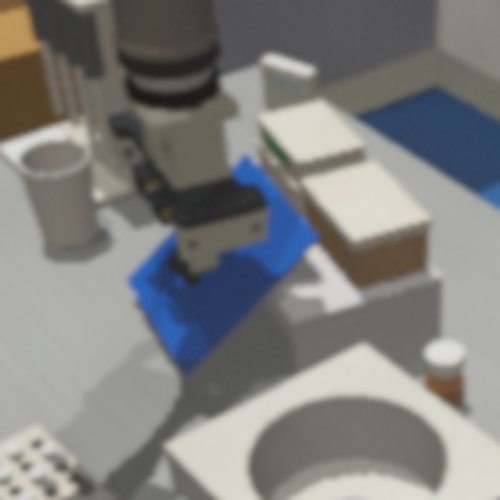

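The force reached 26 N and the geometry gives about 0.75 rad, with the lower edge still some 10 mm up. Lowering now both steepens the lid and lands its edge.

Request:
carry_out(rows=[[0.5,0,-2,0],[1,0,-4,0],[1,0,-6,0],[1,0,-7,0],[1,0,-7,0]])

```text
time: 8.95
tool_pos: [601.3, 327.7, 63.6]
tcp_rot: [1.983, 1.558, -2.928]
contact_force: [-11.7, 1.4, 8.2]
grip_width: 14.0
```

```bash
cat > st.py <<'E'
from h import *
o=get_obs();p=o["tool_pos"];n=np.array([.98,-.2]);u=(p[:2]-[635.8,320.4])@n;w=p[2]+19-80
e=np.sqrt(max(u*u+w*w-29.5**2,0));th=np.arctan2(-u,w)-np.arctan2(e,29.5)
print(o["time"],p,"u,w",u,w,"e",e,"th",th,"low",80-(82.5+e)*np.sin(th),o["contact_force"],o["grip_width"])
E
python3 st.py
```

```text
8.95 [601.30918802 327.68472113  63.55855069] u,w -35.25793996822086 2.5585506872533728 e 19.47866813778372 th 0.914778992824309 low -0.8107315809285325 [-11.6885965    1.35022222   8.20501436] 14.01810616651056
```

About 0.91 rad with the lower edge on the bench. Release and see whether it stays.

Request:
carry_out(rows=[[0,0,0,0],[0,0,0,0],[0,0,0,0],[0,0,0,0],[0,0,0,0],[0,0,0,0],[0,0,0,0]], hand=45)

```text
time: 9.53
tool_pos: [601.4, 327.5, 63.4]
tcp_rot: [1.988, 1.558, -2.923]
contact_force: [0.6, -0.9, -0.1]
grip_width: 44.9
```

```bash
python3 st.py; python3 - <<'E'
from h import *
s=cam("side","s6");cv2.imwrite("pics/c6.png",crop(s,130,40,150,150,500,500))
E
```

```text
9.5333 [601.44748496 327.5381117   63.4114519 ] u,w -35.093087075112045 2.4114519006752175 e 19.159589263099196 th 0.9261804166528524 low -1.259622739949151 [ 0.57637517 -0.87301488 -0.10367212] 44.864324735303576
```

View pics/c6.png

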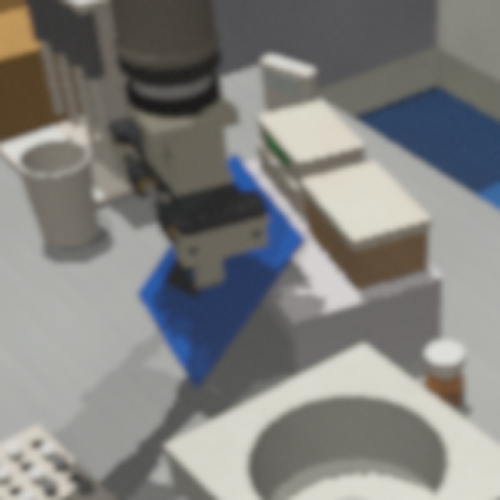

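The lid stays put, leaning with the fingers open and zero force. Withdraw straight up and go over the rotor.

Request:
carry_out(rows=[[0,0,35,0],[0,0,75,0],[0,0,110,0],[0,0,130,0],[0,0,130,0]])

```text
time: 10.0
tool_pos: [603.7, 328.5, 200.1]
tcp_rot: [1.291, 1.568, 2.663]
contact_force: [0.3, -0.2, 0.8]
grip_width: 44.8
```

Request:
carry_out(rows=[[0,-637,0,7],[0,-637,0,7],[0,-637,0,7],[0,-637,0,7],[0,-637,0,7],[0,-637,0,7],[0,-637,0,7],[0,-637,0,7],[0,-637,0,7],[0,-637,0,7],[0,-637,0,7],[0,-637,0,7],[0,-637,0,7],[0,-637,0,7],[0,-637,0,7],[0,-637,0,7],[0,-637,0,7],[0,-637,0,7]])

```text
time: 11.5
tool_pos: [603.2, -308.5, 198.8]
tcp_rot: [1.093, 1.566, 2.586]
contact_force: [0.3, -0.0, -0.1]
grip_width: 45.4
```

```bash
python3 - <<'E'
from h import *
o=get_obs();print(o["time"],o["tool_pos"],np.degrees(o["joint_positions"][0]-o["joint_positions"][5]),o["contact_force"])
s=cam("side","s7");t=cam("top","t7")
cv2.imwrite("pics/c7.png",np.vstack([np.hstack([crop(t,80,100,150,112,400,299),crop(s,140,60,150,112,400,299)]),
 np.hstack([crop(t,240,194,40,30,400,299),crop(s,325,225,80,60,400,299)])]))
E
```

```text
11.5 [ 603.18632411 -308.53418788  198.77426608] 85.52968850162284 [ 0.34611179 -0.0031973  -0.14429065]
```

View pics/c7.png

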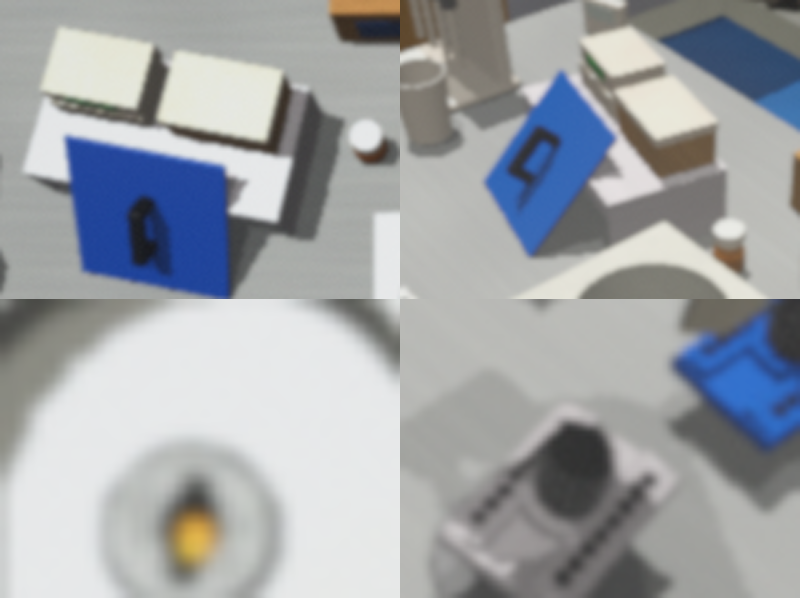

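The lid leans cleanly with its handle outward. Hub crop: hub centre at top-view px (259.2,217), keyway line tilted about 9° right of image-up, so about −9° yaw. Refine the hub, keyway and rotor numbers.

```bash
python3 - <<'E'
from h import *
np.set_printoptions(precision=1,suppress=True)
im=np.mean([capture("top").astype(float) for _ in range(4)],0)[...,::-1]
cv2.imwrite("pics/avg.png",im.astype(np.uint8))
S=8;c=cv2.resize(im[205:230,246:273].astype(np.float32),None,fx=S,fy=S,interpolation=cv2.INTER_CUBIC)
f=lambda q:((q[0]+.5)/S-.5+246,(q[1]+.5)/S-.5+205)
g=c.mean(2);print("grey profile",g[::S,12*S+6][:].astype(int),g[12*S+3,::S].astype(int))
m=(g<205).astype(np.uint8);n,l,s_,ce=cv2.connectedComponentsWithStats(m);k=l[96,104];print("hub comp",s_[k],f(ce[k]))
cn=max(cv2.findContours((l==k).astype(np.uint8),0,1)[0],key=cv2.contourArea);
P=np.array([plane("top",f(p[0]),62)[:2] for p in cn],np.float32);print("hub ell mm",cv2.fitEllipse(P))
for th in(100,120,140):
    dk=((c.max(2)<th)|(c[...,2]-c[...,0]>40)).astype(np.uint8);n,l,s_,ce=cv2.connectedComponentsWithStats(dk)
    k=l[100:108,100:108].max()
    if not k: continue
    cn=max(cv2.findContours((l==k).astype(np.uint8),0,1)[0],key=cv2.contourArea)
    Q=np.array([plane("top",f(p[0]),62)[:2] for p in cn],np.float32);print("slot",th,s_[k],cv2.minAreaRect(Q),)
    ys,xs=np.nonzero(l==k);W=np.array([plane("top",f(p),62)[:2] for p in np.c_[xs,ys][::3]]);w,v=np.linalg.eigh(np.cov(W.T));print(W.mean(0),"yaw",np.degrees(np.arctan(v[1,1]/v[0,1])),np.sqrt(w))
# bowl rim at z=120
t=cv2.imread("pics/top0.png")
m=(t.min(2)>200);m[:150]=0;c_,st,l=blob(m,(375,190));ys,xs=np.nonzero(l)
cn=cv2.convexHull(np.c_[xs,ys].astype(np.int32));Q=np.array([plane("top",p[0],62)[:2] for p in cn],np.float32)
r=cv2.minAreaRect(Q);print("rotor",st,r,cv2.boxPoints(r))
E
```

```text
grey profile [232 232 228 207 186 184 174 146 109  78  77 109 140 153 150 129 112 130
 169 187 175 185 216 230 232] [231 232 232 227 205 192 195 192 186 172 139 113 126 149 151 144 152 176
 189 192 184 170 187 219 231 232 232]
hub comp [   33    25   147   148 17260] (np.float64(258.77901940903826), np.float64(217.01485370799537))
hub ell mm ((522.75146484375, -0.11936374008655548), (47.67876434326172, 48.01868438720703), 166.13363647460938)
slot 100 [  87   63   41   64 1776] ((523.6990356445312, 0.22846031188964844), (19.059310913085938, 13.564237594604492), 23.191091537475586)
[523.1  -0.5] yaw -2.4577137706028025 [3.1 5.1]
slot 120 [  87   60   41   67 2049] ((524.7828979492188, -0.5532522201538086), (12.949790954589844, 21.502012252807617), 89.97502136230469)
[524.1  -0.4] yaw -0.22552655740986413 [3.2 5.5]
slot 140 [  80   56   48   83 2666] ((523.6211547851562, 0.22784805297851562), (25.480775833129883, 15.538900375366211), 13.54387378692627)Traceback (most recent call last):
  File "<stdin>", line 17, in <module>
  File "h.py", line 7, in plane
    o,d=ray(n,uv);return o+d*(z-o[2])/d[2]
        ~~~^^^^^^
  File "h.py", line 4, in ray
    c=camera_info(n);P=c["pose"];K=c["camera_matrix"]
ValueError: time passes only in moves, steps and waits
```

```bash
sed -i 's/^def ray/import functools\ncamera_info=functools.lru_cache(None)(camera_info)\ndef ray/' h.py; python3 - <<'E'
from h import *
np.set_printoptions(precision=1,suppress=True,linewidth=180)
def proj(n,X):
    c=camera_info(n);p=np.linalg.inv(c["pose"])@np.c_[X,np.ones(len(X))].T;p=c["camera_matrix"]@p[:3];return (p[:2]/p[2]).T.astype(np.float32)
im=cv2.imread("pics/avg.png").astype(np.float32).max(2)
a=np.radians(np.arange(0,360,5))
for C in((522.75,-.1),(522,-.1),(522.75,.6)):
  for r in(10.5,12,13):
    X=np.c_[C[0]+r*np.cos(a),C[1]+r*np.sin(a),0*a+62];p=proj("top",X)
    v=cv2.remap(im,p[:,:1],p[:,1:],cv2.INTER_CUBIC).ravel();w=np.clip(v.max()-v-.35*np.ptp(v),0,None)
    z=(w*np.exp(2j*a)).sum();h=lambda s:np.degrees(np.angle((w[s]*np.exp(1j*a[s])).sum()))
    print(C,r,"2fold",np.degrees(np.angle(z))/2,"front",h(np.cos(a)>0.3),"back",h(np.cos(a)<-.3)); 
    if r==12:print(v.astype(int))
t=cv2.imread("pics/top0.png")
m=(t.min(2)>165);c_,st,l=blob(m,(375,190));ys,xs=np.nonzero(l)
cn=cv2.convexHull(np.c_[xs,ys].astype(np.int32));Q=np.array([plane("top",p[0],62)[:2] for p in cn],np.float32)
r=cv2.minAreaRect(Q);print("rotor",st,r,cv2.boxPoints(r).tolist())
E
```

```text
(522.75, -0.1) 10.5 2fold -8.03163671103127 front -4.358442873939775 back 163.79092802942162
(522.75, -0.1) 12 2fold -8.298154139899134 front -4.7545290252655 back 165.0606746727668
[103 114 130 143 154 167 171 173 178 178 176 178 180 180 180 180 180 179 180 182 185 189 191 193 194 190 183 177 169 156 145 136 128 124 125 133 145 158 167 177 185 187 189 189
 188 188 189 190 192 193 194 194 193 191 189 187 187 188 189 189 188 186 185 181 172 167 158 144 130 114 103 100]
(522.75, -0.1) 13 2fold -8.305804213262228 front -5.17264588538541 back 165.26786013880292
(522, -0.1) 10.5 2fold -6.1932497251031595 front -2.7520311193905176 back 163.35036646327111
(522, -0.1) 12 2fold -6.77272932084509 front -4.418113840137098 back 164.50680226950942
[ 95 105 122 135 146 158 163 167 173 173 172 176 178 178 179 179 179 179 182 184 188 191 194 195 194 190 184 177 170 160 151 143 136 134 137 144 154 165 173 182 189 190 192 191
 189 189 189 190 192 193 194 195 194 192 190 188 187 187 187 187 186 185 182 177 169 163 151 136 124 107  96  92]
(522, -0.1) 13 2fold -5.94352702881574 front -4.5726750763206105
[... 178 characters left out ...]
5595043 back 169.18713510310374
[109 124 141 153 167 175 176 180 182 181 181 182 182 181 182 183 184 184 184 186 188 191 193 195 196 195 191 184 177 168 155 146 137 128 125 129 137 148 161 169 179 184 186 188
 188 187 188 189 191 191 192 192 191 189 187 185 184 184 183 184 183 181 177 170 165 156 144 131 117 104  98 101]
(522.75, 0.6) 13 2fold -9.380053972536961 front -8.939029282061847 back 169.60728857387724
rotor [364 178  25  27 208] ((592.2484130859375, -306.10614013671875), (71.1263427734375, 52.475830078125), 7.17338752746582) [[553.687255859375, -284.51446533203125], [560.239990234375, -336.57952880859375], [630.8095703125, -327.69781494140625], [624.2568359375, -275.63275146484375]]
```

Hub is about (522.8, 0.5) with the keyway yaw about −9.7°. The rotor yaw is about +6.5°, so it needs about −16°. Grip the knob first with the jaws along x to centre it that way, then regrip along y, so it is centred both ways in the hand.

Request:
carry_out(rows=[[-1.7,-0.8,-40,-7],[-1.7,-0.8,-60,-14],[-1.7,-0.8,-70,-21],[-1.7,-0.8,-80,-28],[-1.7,-0.8,-80,-35],[-1.7,-0.8,-80,-42],[-1.7,-0.8,-80,-49],[-1.7,-0.8,-80,-56],[-1.7,-0.8,-80,-63],[-1.7,-0.8,-80,-70],[-1.7,-0.8,-80,-77],[-1.7,-0.8,-80,-84],[-1.7,-0.8,-80,-90],[-1.7,-0.8,-80,-90],[-1.7,-0.8,-110,-90],[-1.7,-0.8,-131,-90],[-1.7,-0.8,-131,-90],[-1.7,-0.8,-131,-90]])

```text
time: 13.3
tool_pos: [602.0, -307.0, 68.6]
tcp_rot: [1.931, 1.567, 1.859]
contact_force: [0.2, -0.3, 0.5]
grip_width: 44.9
```

Request:
carry_out(rows=[[0,0,0,0],[0,0,0,0],[0,0,0,0],[0,0,0,0],[0,0,0,0],[0,0,0,0],[0,0,0,0]], hand=10)

```text
time: 13.88
tool_pos: [602.5, -307.3, 70.0]
tcp_rot: [1.405, 1.568, 1.334]
contact_force: [-1.4, -0.2, 6.0]
grip_width: 25.2
```

Request:
carry_out(rows=[[0,0,0,0],[0,0,0,0],[0,0,0,0],[0,0,0,0],[0,0,0,7],[0,0,0,14],[0,0,0,21],[0,0,0,28],[0,0,0,35],[0,0,0,42],[0,0,0,49],[0,0,0,56],[0,0,0,63],[0,0,0,70],[0,0,0,77],[0,0,0,84],[0,0,0,90],[0,0,-2,90],[0,0,-2,90],[0,0,-2,90]], hand=45)

```text
time: 15.55
tool_pos: [602.4, -307.2, 67.6]
tcp_rot: [1.326, 1.567, 2.822]
contact_force: [-0.1, 0.1, 0.9]
grip_width: 44.9
```

Request:
carry_out(rows=[[0,0,0,0],[0,0,0,0],[0,0,0,0],[0,0,0,0],[0,0,0,0],[0,0,0,0],[0,0,0,0]], hand=10)

```text
time: 16.13
tool_pos: [602.4, -307.3, 67.7]
tcp_rot: [1.365, 1.567, 2.861]
contact_force: [-0.5, -0.5, -1.0]
grip_width: 25.6
```

The knob is held at 25.6 mm. Lift clear, carry it to above the hub and turn −16°.

Request:
carry_out(rows=[[0,0,15,0],[0,0,30,0],[0,0,60,0],[0,0,95,0],[0,0,125,0],[-8,31,130,-2],[-16,62,130,-4],[-24,93,130,-6],[-32,124,130,-8],[-40,155,130,-10],[-48,186,130,-12],[-56,217,130,-14],[-64,248,130,-15],[-72,279,130,-16],[-78,300,130,-16],[-79.7,307.8,130,-16],[-79.7,307.8,130,-16],[-79.7,307.8,130,-16]])

```text
time: 17.63
tool_pos: [522.9, 0.2, 197.7]
tcp_rot: [1.463, 1.568, 2.681]
contact_force: [-0.5, -0.0, -1.8]
grip_width: 25.8
```

```bash
python3 - <<'E'
from h import *
o=get_obs();print(o["time"],o["tool_pos"],np.degrees(o["joint_positions"][0]-o["joint_positions"][5]),o["contact_force"],o["grip_width"])
s=cam("side","s8");t=cam("top","t8")
cv2.imwrite("pics/c8.png",np.hstack([crop(t,200,150,120,150,400,500),crop(s,170,80,120,150,400,500)]))
E
```

```text
17.6333 [5.22931486e+02 1.78044050e-01 1.97722804e+02] 69.77696135086134 [-0.52576828 -0.01680308 -1.8200584 ] 25.788610115073762
```

View pics/c8.png

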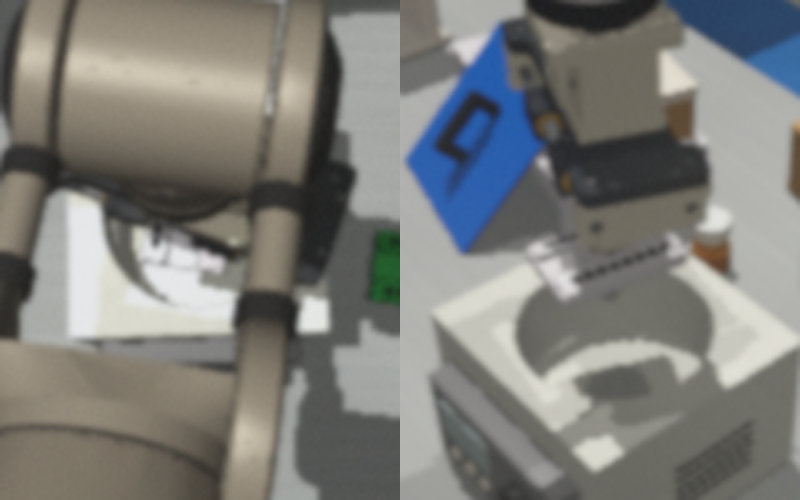

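The rotor hangs level above the bowl and the lid still leans. Descend until just above the hub, then enter gently while watching the force.

Request:
carry_out(rows=[[-0.1,0.3,-35,0],[-0.1,0.3,-65,0],[-0.1,0.3,-80,0],[-0.1,0.3,-81,0],[-0.1,0.3,-81,0]])

```text
time: 18.15
tool_pos: [523.0, -1.5, 116.0]
tcp_rot: [1.615, 1.566, 2.829]
contact_force: [0.1, -0.9, -1.9]
grip_width: 25.4
```

Request:
carry_out(rows=[[0,0,-3,0],[0,0,-6,0],[0,0,-8,0],[0,0,-8,0]])

```text
time: 18.48
tool_pos: [523.2, -1.6, 108.3]
tcp_rot: [1.59, 1.567, 2.804]
contact_force: [-0.2, -0.8, -1.7]
grip_width: 25.4
```

No force with the tip about 5 mm below the hub face, so it is in the bore. Go on down with a small y correction.

Request:
carry_out(rows=[[0,1,-2,0],[0,1.5,-4,0],[0,1.5,-6,0],[0,1.5,-7,0],[0,1.5,-7,0]])

```text
time: 18.9
tool_pos: [523.2, -0.1, 101.1]
tcp_rot: [1.632, 1.567, 2.846]
contact_force: [0.4, -0.6, -2.2]
grip_width: 25.2
```

Request:
carry_out(rows=[[0,0,-2,0],[0,0,-4,0],[0,0,-5,0],[0,0,-5,0]])

```text
time: 19.23
tool_pos: [523.1, -0.2, 95.8]
tcp_rot: [1.673, 1.566, 2.887]
contact_force: [0.6, -0.6, -3.1]
grip_width: 25.2
```

No resistance at 95.8, so the keys are already in the keyways. Press against the ejector.

Request:
carry_out(rows=[[0,0,-2,0],[0,0,-4,0],[0,0,-6,0],[0,0,-8,0],[0,0,-9,0],[0,0,-10,0],[0,0,-10,0]])

```text
time: 19.82
tool_pos: [523.7, -0.3, 87.6]
tcp_rot: [1.613, 1.569, 2.827]
contact_force: [-3.9, -0.3, 14.2]
grip_width: 25.2
```

It stopped at 87.6 (home predicted at 87.7) with about 16 N. Press slightly more firmly, then check.

Request:
carry_out(rows=[[-0.5,0,-2,0],[-0.5,0,-3.5,0],[-0.5,0,-3.5,0],[-0.5,0,-3.5,0],[-0.5,0,-3.5,0],[-0.5,0,-3.5,0]])

```text
time: 20.32
tool_pos: [524.0, -0.4, 87.4]
tcp_rot: [-1.274, 1.569, -0.06]
contact_force: [-7.7, -0.2, 26.1]
grip_width: 25.4
```

```bash
python3 - <<'E'
from h import *
s=cam("side","s9");t=cam("top","t9")
o=get_obs();print(o["time"],o["tool_pos"],np.degrees(o["joint_positions"][0]-o["joint_positions"][5]),o["contact_force"],o["grip_width"])
cv2.imwrite("pics/c9.png",np.hstack([crop(t,200,150,120,150,400,500),crop(s,150,60,140,175,400,500)]))
E
```

```text
20.4167 [ 5.24001690e+02 -4.49755016e-01  8.73627096e+01] 69.59117394673183 [-6.79888489 -0.38136319 26.55052217] 25.43197374032951
```

View pics/c9.png

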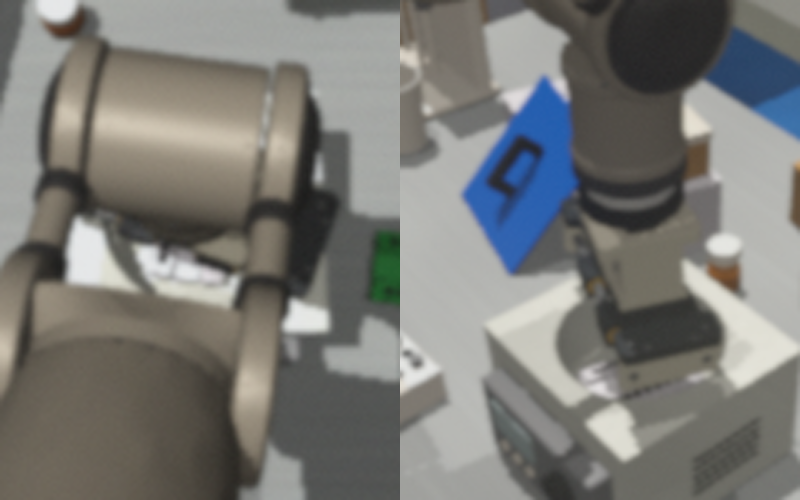

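A hard stop at 87.4 mm: the force rose 12 N over 0.2 mm, which matches home. The rotor is in the bowl and the lid still leans against the riser. Hand in.

```bash
python3 -c "
from plant import *
print(close_job())"
```

```text
the job is handed in; nothing more can be done
None
```

The lid is off and leaning, let go, against the riser, and the rotor is pressed home in the hub with the knob still gripped. The job was handed in at about 20.4 s; the hand-in gives no verdict.

**Lid:** The first grasp missed because the fingers had not finished closing, and the lid did not move. The second grasp held. I tipped the lid over the riser's front edge to about 0.92 rad, computed from the tool position, with its lower edge on the bench and its handle outward. Finger force was about zero after release, and the last picture shows it still leaning.

**Rotor:** I gripped the knob twice, a quarter turn apart, to centre it in the hand. I then turned it −16° to match the keyways as measured from the top camera. The keys went straight in with no resistance, so no searching turn was needed.

**Last checks:**

| Check | Reading |
|---|---|
| Tool height at stop | 87.4 mm (87.7 mm predicted for home) |
| Upward force on the tool | 26 N, up 12 N over the last 0.2 mm, so a hard stop |
| Finger opening on knob | 25.4 mm |
| Tool position vs measured hub axis | 1.2 mm off in x, 0.9 mm off in y |

- **Sideways force:** about 7 N remained in x at the end.
- **Not measured directly:** I took the fully home position from tool height and force. The shoulder gap and the rotor's tilt could not be seen, because the gripper hid them from both cameras.
- **Bystanders:** I touched none that I know of, but I did not measure their positions again at the end.

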